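# Isolate the test rig and show the rotor's end to the inspection camera

### The job

Turn the red isolator handle to off, and only then lift the rotor (the dark shaft with the brass disc) out of the two bearing blocks of the test rig and hold it in the air in front of the inspection camera: red end facing the glass with a gap of about 50 mm, the shaft level, centred on the lens and in line with it. Do not touch the camera or its stand, leave the bottle, screwdriver and bearing ring where they are, and finish holding the rotor still there in the gripper: do not put it down.

Things in the scene. Friction and masses are not known exactly. Their poses are not given: they have to be found in the camera images.
- isolator (a joint): Angle of the isolator's red handle. 0 = OFF: on its stop, its white line pointing to the white dot on the yellow plate. Grows clockwise seen from above to 1.05 = ON (black dot). Starts ON or a little short of it; turn it counter-clockwise seen from above to switch off. Steady friction 0.12 N m; it stays where it is left.
- isolator_handle (a point): Grip point of the isolator's red bar handle, on its upright turning axis, 76 mm above the work surface. The bar is 56 mm long (the point's x axis; the white line is on the +x half), 14 mm thick (y) and spans 54 to 88 mm above the surface, over a round skirt of 48 mm diameter whose top is at 56 mm. It stands on a grey box with a yellow top, 90 x 90 mm, 48 mm high.
- rig: Fixed rotor test rig. Origin on the work surface below mid-way between its bearing blocks; x from motor to free end. Base plate x -280 to 140 mm, 100 wide, 16 thick. Blocks at x = +-85 mm, 20 thick, with brass V seats open upwards, 35 wide, up to 80 mm high, carrying the shaft axis at 75 mm. Grey motor and coupling fill x -280 to -140 mm, up to 131 mm high.
- rotor: Loose, 0.4 to 0.63 kg: level steel shaft along its x axis, 12 mm diameter, 230 long, with a brass disc (72 mm diameter, 12 thick, hubs of 22 mm diameter to 14 mm either side) in the middle. The last 15 mm at +x are red. Origin on the axis at the disc's centre. The disc can be pinched across its flat faces near its top. Free to roll about x, so y and z mean nothing.
- rotor_center (a point): Centre of the rotor's brass disc, on the shaft's axis (at the start 75 mm above the work surface); axes as rotor.
- rotor_red_end (a point): Centre of the red end face of the rotor, on its axis, 115 mm along +x from the disc's centre.
- lens (a point): Centre of the camera's front glass, 170 to 240 mm above the work surface. The lens looks level along this point's -x axis (z is up): a thing in front of the lens has negative x here. Lens 42 mm in diameter and 48 mm long, behind it a blue body 50 x 50 x 50 mm, then a black clamp.
- camera: The inspection camera, fixed: same origin and axes as lens.
- stand: The camera's fixed stand; origin on the work surface straight below the lens glass, axes as lens. Its foot, 110 x 140 mm and 18 mm high, spans x 30 to 140 mm, its steel column of 20 mm diameter at x = 115 mm rises to 328 mm.
- oil_bottle: Bystander: white oil bottle with yellow label and blue cap, 52 mm diameter, 130 mm high, standing; origin under its middle.
- screwdriver: Bystander: orange-handled screwdriver lying down, 170 mm long along its x axis, 26 mm thick; origin on its underside, mid-length.
- bearing: Bystander: steel bearing ring lying flat, 44 mm diameter, 14 mm high; origin under its middle.
Not all that is in view belongs to the job. What is shaped like the part that bears isolator but green or pink is not meant.

How it is judged:
By the outcome, as a careful person would: the job done as asked, in the order asked, and still so for the second after the job is handed in, while the arm keeps its last pose, push and grip.
It also fails if it takes over 54 s, if anything falls off the work surface, if the arm or the gripper's body presses on something with over 40 N, if the wrist force passes 120 N, or if a joint passes its speed limit or range.

### The arm

A 7-joint arm with a two-finger parallel gripper is mounted at the origin on the work surface. World frame = base frame: x ahead of the robot, y to its left, z up, the work surface at z = 0. Lengths are in m, angles in rad, forces in N, time in s.
With the tool pointing down it reaches from about 0.425 to 0.925 m from the base axis. Payload 6.8 kg.
Tool frame: the origin (TCP) lies midway between the tips of the shut fingers; the grasp point (between the pads) lies 19 mm behind it (tcp_to_grasp is the distance from the TCP to the grasp point, in m); x points along the fingers, y is the direction in which the jaws open and shut, and the axes are right-handed (so a half turn about x gives the same grasp; the last joint's range is limited). The gripper opens to 85 mm and grips with 20 to 120 N. Pads are 22 mm wide; open, the fingers measure 114 mm over their backs; the gripper's body (76 mm by 85 mm) begins 54 mm behind the grasp point. The pads swing forward as they close: fully open they stand 13 mm farther back than shut.
Start: joints at [-1.209, 0.477, 0.022, 1.555, -0.011, 1.109, -0.083], TCP at [0.306, 0.602, 0.231] pointing down, gripper open.
Joint ranges: [-2.96, 2.96], [-0.34, 2.1], [-1.41, 1.46], [0.24, 2.44], [-1.37, 4.51], [0.17, 1.92], [-2.96, 2.96]. Speed limits (rad/s): [2.39, 2.39, 3.14, 3.14, 3.14, 3.14, 3.14].

### API

Orientations are given as a unit quaternion [x, y, z, w].
In Python, from rig import * gives the robot as it stands.
- The arm moves only by the tool move_arm, never from a script. Its argument "steps" is a list of rows, each an object of numbers: "rx", "ry", "rz": the turn, a rotation vector about the world's x, y, z in degrees; "tx", "ty", "tz": the shift along the world's x, y, z in m; "hand": the opening, from 0 (shut) to 1 (fully open). In form: [{"rx": .., "ry": .., "rz": .., "tx": .., "ty": .., "tz": .., "hand": ..}, ...]. A call has 1 to 8 rows; each row shifts and turns the pose as measured when the row begins; what a row does not reach is not made up. A row lasts 1/8 s, in which the tool goes at most 62.5 mm and 10.7 degrees, less where a joint would pass 70% of its speed; a pose out of reach is approached as far as the arm can. A call is refused whole if a number of a shift passes 0.0625 or a number of a turn 10.7, either way. A call with a gripper value outside its range is refused whole. The fingers move at their own pace and stop on an object; the grip force is fixed at half the most. Time passes only in rows, so rows that do not move let the fingers close. It gives the time, the measured TCP pose, the force and the opening at its end, in the units of the state.
- get_obs(): the state, without advancing time (a new reading comes with each control period).
- capture(name): name is "side" or "top"; returns a dict with "pixels" (400x640x3 uint8, blue, green, red), "depth" (400x640 float32, m along the optical axis (not along the pixel's ray), 0 where there is no reading), "mtx" (3x3 intrinsics, pixels), "rvec" (rotation vector, rad) and "tvec" (3), from world to camera coordinates, as OpenCV has them. Camera axes: x right, y down, z forward; pixel columns grow to the right and rows downward; lengths in m; the calibration is good to about 2 mm. A picture is of the moment at which its call begins.
- finish_job(): hands the job in, once; it reports no verdict.
Trained networks look in the newest picture that a camera, given by its name, has taken for a name from the list of things; names that differ only in an ending like _2 or _b are one class to them, and where a whole thing is asked for, a point or a joint stands for the part that bears it (a point fixed in the world has none). Each returns a list of dicts, best first, with "conf" (0 to 1); they miss things now and then, are a little off and sometimes report something else, mostly with a low value. They report only what shows in the picture. A call takes as long as a camera call. They do not tell look-alikes from the thing itself.
- recognise(target, camera): "rect" ([left, top, right, bottom] in pixels, round what is visible of it).
- outline_of(target, camera): "pixels" (400x640 bool, what is visible of it) and "rect" ([left, top, right, bottom] in pixels, round what is visible of it).
The state is a dict: "t": time; "q": joint angles; "joint_vel": joint speeds; "joint_torque": joint torques, N m; "ee_pos": TCP position; "tcp_rot": TCP orientation; "wrist_force": force on the tool from outside, world axes, zero at the start; "ft_torque": the same for the moment, N m; "grip_width": finger opening in m.
Only numpy, scipy, OpenCV 4.12 (cv2) and the standard library are available. Lean on these libraries where they do the work, as an engineer would, in place of code of your own. Each camera call takes 0.05 s, during which the arm holds its last target.

## Working session

There is one attempt and no reset: what is moved stays moved. The work goes in short steps, Python scripts to look and compute and a tool call to move; the robot and the scene stay as the last step left them, time stands still between calls to the robot, and variables do not carry over. Pictures are saved under pics/ and viewed, and the job is handed in when it is done.

Besides the shell and the picture viewer there is one more tool, called as name(argument=value, ...), one argument or row to a line, values as JSON. move_arm: Moves the arm, as the interface text tells. Its arguments: {"type":"object","properties":{"steps":{"type":"array","items":{"type":"object","properties":{"rx":{"type":"number"},"ry":{"type":"number"},"rz":{"type":"number"},"tx":{"type":"number"},"ty":{"type":"number"},"tz":{"type":"number"},"hand":{"type":"number"}}}}},"required":["steps"]}

```bash
ls; mkdir -p pics; python3 - <<'E'
from rig import *
import cv2
s=get_obs();print(s)
for n in("side","top"):
    c=capture(n);cv2.imwrite(f"pics/{n}0.png",c["pixels"]);print(n,c["mtx"],c["rvec"],c["tvec"])
E
```

```text
pics
{'t': 0.0, 'q': array([-1.20911176,  0.47781471,  0.02231998,  1.55645625, -0.01150185,
        1.10930625, -0.0831206 ]), 'joint_vel': array([-0.00078271,  0.00071324,  0.00050167, -0.00032274, -0.00045469,
        0.00086124,  0.00010792]), 'joint_torque': array([ 1.11934041e-04, -5.96461165e+01,  1.60801973e+00, -2.81199038e+01,
        1.24711587e-02,  9.51997878e-03, -9.81219159e-06]), 'ee_pos': array([0.30529982, 0.6013391 , 0.23031352]), 'tcp_rot': array([ 0.16391719,  0.68779874, -0.16521207,  0.68758201]), 'wrist_force': array([0.12722476, 0.31054601, 0.79111792]), 'ft_torque': array([ 0.00813468, -0.02368596,  0.01044174]), 'grip_width': 0.08560759559202995}
side [[509.44396239   0.         314.33443805]
 [  0.         509.44396239 197.42773693]
 [  0.           0.           1.        ]] [ 2.29408632 -0.44425792  0.17591287] [-0.54294077  0.18594442  1.13824718]
top [[397.58685569   0.         309.63142382]
 [  0.         397.58685569 205.13521188]
 [  0.           0.           1.        ]] [ 2.21481737 -2.18967174  0.05676764] [-0.10254069  0.5331069   1.24557196]
```

View pics/side0.png

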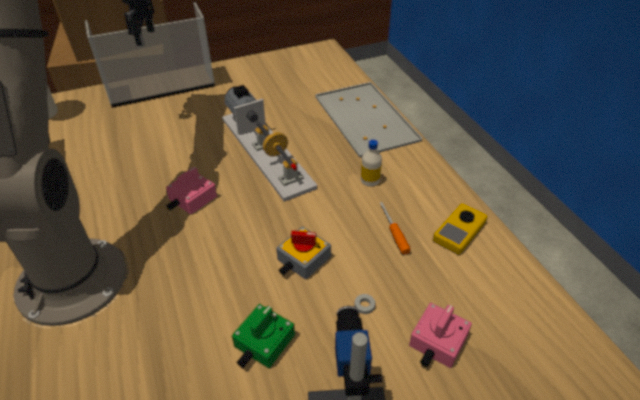

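View pics/top0.png

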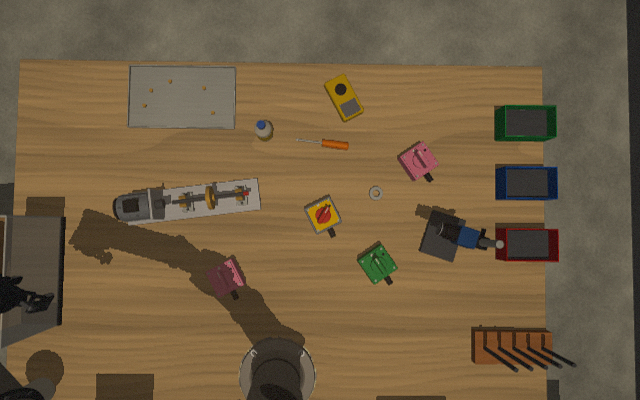

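```bash
cat > h.py <<'E'
from rig import *
import numpy as np, cv2
from scipy.spatial.transform import Rotation as Rn
def cloud(c):
    R=cv2.Rodrigues(np.array(c["rvec"],float))[0];t=np.array(c["tvec"]).ravel();K=np.array(c["mtx"])
    v,u=np.mgrid[0:400,0:640];z=c["depth"].astype(float)
    p=np.stack([(u-K[0,2])/K[0,0]*z,(v-K[1,2])/K[1,1]*z,z],-1)
    w=(p-t)@R; w[z==0]=np.nan
    return w
def proj(c,P):
    return cv2.projectPoints(np.array(P,float).reshape(-1,3),np.array(c["rvec"],float),np.array(c["tvec"],float),np.array(c["mtx"]),None)[0].reshape(-1,2)
def zoom(c,box,f,name):
    l,t,r,b=box;cv2.imwrite(name,cv2.resize(c["pixels"][t:b,l:r],None,fx=f,fy=f,interpolation=cv2.INTER_CUBIC))
E
python3 - <<'E'
from h import *
np.set_printoptions(precision=4,suppress=True)
for n in("side","top"):
    c=capture(n);w=cloud(c);np.savez(f"{n}0.npz",**c)
    for tg in("isolator","rig","rotor","rotor_center","rotor_red_end","lens","camera","stand","oil_bottle","screwdriver","bearing"):
        try:
            for o in outline_of(tg,n)[:3]:
                p=w[o["pixels"]];print(n,tg,round(o["conf"],2),np.round(o["rect"]),np.nanmedian(p,0),np.nanmin(p,0),np.nanmax(p,0))
        except Exception as e: print(tg,e)
c=capture("top");zoom(c,(100,170,350,290),3.2,"pics/zt.png");zoom(c,(400,190,530,280),5,"pics/zc.png")
c=capture("side");zoom(c,(210,70,400,290),2.7,"pics/zs.png");zoom(c,(290,280,410,400),5,"pics/zsc.png")
E
```

```text
side isolator 0.79 [288. 228. 317. 254.] [ 0.4999 -0.1434  0.0687] [ 0.4777 -0.1609 -0.0037] [ 0.5263 -0.0443  0.0919]
side isolator 0.79 [250. 303. 276. 342.] [ 0.3576 -0.3151  0.0694] [ 0.3295 -0.3316 -0.0037] [ 0.3939 -0.227   0.0917]
side isolator 0.74 [428. 303. 457. 340.] [ 0.6752 -0.4402  0.0595] [ 0.6519 -0.4594 -0.001 ] [ 0.7427 -0.3747  0.0917]
side rig 0.59 [224.  85. 318. 201.] [0.5285 0.2797 0.0191] [ 0.4672  0.058  -0.0029] [0.6169 0.4796 0.1346]
side rotor 0.73 [356. 295. 373. 313.] [ 0.5766 -0.3075  0.0127] [ 0.5558 -0.3282 -0.0004] [ 0.598  -0.2835  0.0184]
side rotor 0.7 [257. 123. 299. 168.] [0.5524 0.198  0.0797] [ 0.5174  0.088  -0.0009] [0.6211 0.3215 0.1127]
side rotor_center 0.76 [254. 122. 299. 171.] [0.5521 0.1979 0.0799] [0.5174 0.088  0.0023] [0.6211 0.3215 0.1127]
side rotor_center 0.56 [312. 332. 388. 400.] [ 0.4329 -0.5418  0.2328] [ 0.39   -0.5664  0.0129] [ 0.5261 -0.4452  0.3297]
side rotor_red_end 0.77 [257. 124. 299. 171.] [0.5523 0.1985 0.0794] [ 0.5174  0.088  -0.0027] [0.6211 0.3762 0.1127]
side rotor_red_end 0.74 [288. 230. 316. 254.] [ 0.5009 
[... 1916 characters left out ...]
stand 0.76 [420. 208. 502. 260.] [ 0.4294 -0.5109  0.0164] [ 0.3583 -0.6919 -0.0072] [ 0.5237 -0.4318  0.3299]
top oil_bottle 0.69 [253. 120. 272. 140.] [0.7525 0.045  0.0858] [ 0.7358  0.0239 -0.0065] [0.8075 0.0857 0.1334]
top screwdriver 0.74 [438. 220. 489. 250.] [ 0.4513 -0.4926  0.2347] [ 0.3976 -0.6639 -0.0058] [ 0.4887 -0.4318  0.253 ]
top screwdriver 0.66 [312. 139. 350. 150.] [ 0.7277 -0.1697  0.0197] [ 0.7133 -0.2185 -0.0106] [ 0.7462 -0.1016  0.0298]
top bearing 0.43 [420. 208. 505. 263.] [ 0.4296 -0.5082  0.0165] [ 0.3634 -0.5853  0.0016] [ 0.5202 -0.4393  0.3299]
top bearing 0.28 [317. 209. 333. 225.] [ 0.502  -0.1373  0.0563] [ 0.4781 -0.1625  0.042 ] [ 0.5277 -0.1129  0.091 ]
```

View pics/zt.png

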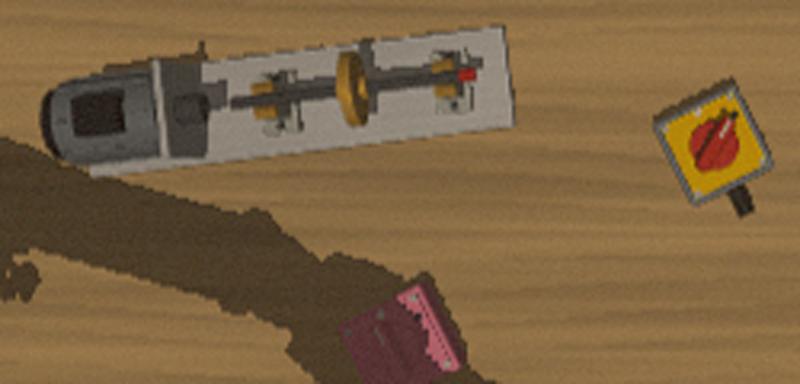

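View pics/zc.png

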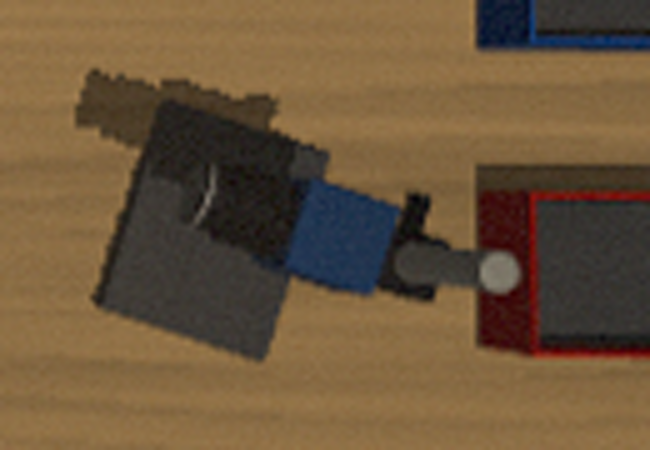

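View pics/zs.png

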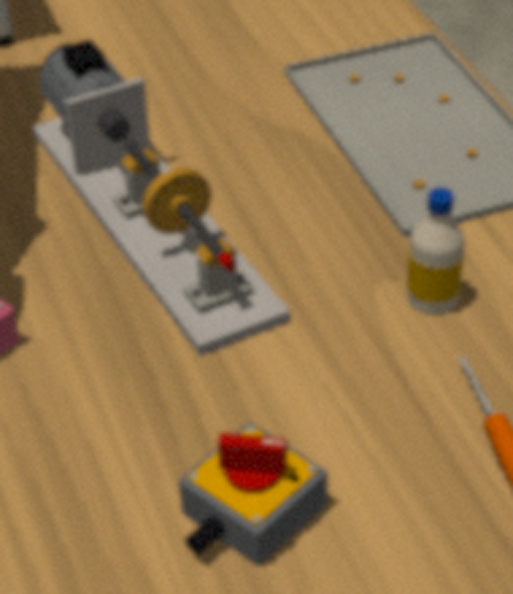

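View pics/zsc.png

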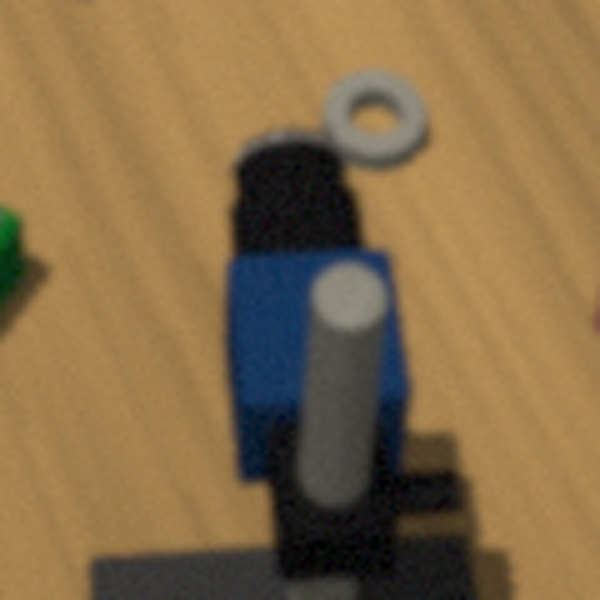

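```bash
cat > m.py <<'E'
from h import *
np.set_printoptions(precision=4,suppress=True)
def blob(m,w,lo,hi,box):
    x0,x1,y0,y1=box
    with np.errstate(invalid='ignore'):
        return m&(w[...,2]>lo)&(w[...,2]<hi)&(w[...,0]>x0)&(w[...,0]<x1)&(w[...,1]>y0)&(w[...,1]<y1)
for n in("side","top"):
    c=dict(np.load(f"{n}0.npz"));w=cloud(c);hsv=cv2.cvtColor(c["pixels"],cv2.COLOR_BGR2HSV);H,S,V=cv2.split(hsv)
    T=np.ones_like(H,bool)
    print("==",n)
    red=((H<7)|(H>173))&(S>150)
    m=blob(red,w,0.066,0.1,(.4,.6,-.25,-.05));p=w[m]
    r=cv2.minAreaRect(p[:,:2].astype(np.float32));print("handle red",len(p),p.mean(0),r, "ztop",p[:,2].max())
    m=blob(T,w,0.04,0.054,(.4,.6,-.25,-.05));p=w[m]
    r=cv2.minAreaRect(p[:,:2].astype(np.float32));print("box",len(p),r)
    m=blob(T,w,0.062,0.1,(.4,.6,-.25,-.05));p=w[m];r=cv2.minAreaRect(p[:,:2].astype(np.float32));print("bar all",len(p),p.mean(0),r)
    wh=blob((S<110)&(V>120),w,0.06,0.1,(.4,.6,-.25,-.05));print("white",w[wh].mean(0),wh.sum())
    # rig plate
    m=blob(T,w,0.010,0.022,(.43,.65,.03,.5));r=cv2.minAreaRect(w[m][:,:2].astype(np.float32));print("plate",r)
    # disc
    m=blob(T,w,0.09,0.125,(.45,.65,.12,.28));p=w[m];print("disc",len(p),p.mean(0));r=cv2.minAreaRect(p[:,:2].astype(np.float32));print(r)
    # shaft
    m=blob(T,w,0.072,0.09,(.45,.65,.05,.34));p=w[m]
    l=cv2.fitLine(p[:,:2].astype(np.float32),cv2.DIST_HUBER,0,.01,.01).ravel();print("shaft",l,np.degrees(np.arctan2(l[1],l[0])),p[:,2].max())
    m=blob(red,w,0.06,0.09,(.45,.65,.05,.34));p=w[m];print("red end",len(p),p.mean(0),p.min(0),p.max(0))
    # camera
    m=blob((H>100)&(H<130)&(S>100),w,0.15,0.3,(.38,.55,-.62,-.4));p=w[m]
    print("blue",len(p),p.mean(0),p.min(0),p.max(0));
    zt=np.percentile(p[:,2],90);q=p[p[:,2]>zt-.008];print("blue top z",np.median(q[:,2]),cv2.minAreaRect(q[:,:2].astype(np.float32)))
    m=blob(V<90,w,0.15,0.3,(.38,.55,-.5,-.38));m&=~((H>100)&(H<130)&(S>100));p=w[m];print("lens",len(p),p.min(0),p.max(0))
    if len(p)>5: print(cv2.minAreaRect(p[:,:2].astype(np.float32)))
    m=blob(T,w,0.012,0.024,(.3,.6,-.7,-.35));print("foot",cv2.minAreaRect(w[m][:,:2].astype(np.float32)))
    m=blob(T,w,0.30,0.34,(.3,.6,-.7,-.45));print("col",w[m].mean(0),cv2.minEnclosingCircle(w[m][:,:2].astype(np.float32)))
E
python3 m.py
```

```text
== side
handle red 204 [ 0.501  -0.1407  0.0802] ((0.5015918016433716, -0.14148303866386414), (0.012624474242329597, 0.052520811557769775), 52.347354888916016) ztop 0.0901937073131301
box 834 ((0.5039222240447998, -0.13729411363601685), (0.09221693128347397, 0.09199217706918716), 26.935813903808594)
bar all 299 [ 0.5024 -0.1404  0.0793] ((0.5031532049179077, -0.13804884254932404), (0.017107853665947914, 0.05506960675120354), 59.8967170715332)
white [ 0.5176 -0.1416  0.0866] 2
plate ((0.5429502725601196, 0.27239665389060974), (0.10191837698221207, 0.4249814748764038), 7.815796375274658)
disc 167 [0.5514 0.2006 0.1007]
((0.5522423982620239, 0.2023564875125885), (0.06534770876169205, 0.016633644700050354), 8.868922233581543)
shaft [ 0.1359 -0.9907  0.5519  0.1925] -82.19201 0.08986135770970374
red end 25 [0.5651 0.097  0.0775] [0.5601 0.0898 0.0724] [0.5702 0.1085 0.0824]
blue 757 [ 0.4388 -0.5075  0.2381] [ 0.4154 -0.5651  0.2014] [ 0.4743 -0.4664  0.2457]
blue top z 0.24207074734512635 ((0.4483199417591095, -0.4977029860019684), (0.06690119206905365, 0.04720086231827736), 72.966293334
[... 1162 characters left out ...]
879835712480104
red end 19 [0.5654 0.0971 0.0777] [0.5596 0.0898 0.0718] [0.5721 0.1042 0.0861]
blue 352 [ 0.4466 -0.5048  0.2407] [ 0.4204 -0.5559  0.2209] [ 0.4746 -0.4768  0.2468]
blue top z 0.2407977722711365 ((0.4457587003707886, -0.5054730176925659), (0.049719154834747314, 0.049598898738622665), 72.48316955566406)
lens 370 [ 0.4213 -0.4984  0.1922] [ 0.4844 -0.4318  0.2415]
((0.45696011185646057, -0.4705604612827301), (0.07551991194486618, 0.049649931490421295), 71.30747985839844)
foot ((0.4795014262199402, -0.5684295892715454), (0.23821799457073212, 0.24838562309741974), 0.10288573801517487)
col [ 0.433  -0.5421  0.3203] ((0.4325968325138092, -0.544776976108551), 0.009961305186152458)
```

```bash
cat >> h.py <<'E'
def go(pos,yaw,n=None):
    "delta from the present pose to TCP pos with tool down, tool y at yaw (deg, mod 180)"
    s=get_obs();R=Rn.from_quat(s["tcp_rot"]).as_matrix();y0=np.degrees(np.arctan2(R[1,1],R[0,1]))
    d=np.array(pos)-s["ee_pos"];dy=(yaw-y0+90)%180-90
    yy=np.radians(y0+dy);y=np.array([np.cos(yy),np.sin(yy),0]);x=np.array([0,0,-1.]);T=np.stack([x,y,np.cross(x,y)],1)
    rv=np.degrees(Rn.from_matrix(T@R.T).as_rotvec())
    print("t",round(s["t"],2),"pos",s["ee_pos"].round(4),"toolx",R[:,0].round(3),"yaw",y0.round(2),"d",d.round(4),"rv",rv.round(2),"q",s["q"].round(2),"F",s["wrist_force"].round(1),"w",round(s["grip_width"],4))
E
python3 -c "
from h import *
go([.5025,-.137,.20],60)"
```

```text
t 1.4 pos [0.3056 0.6019 0.2313] toolx [-0.  0. -1.] yaw 63.08 d [ 0.1969 -0.7389 -0.0313] rv [-0.    0.   -3.08] q [-1.21  0.48  0.02  1.56 -0.01  1.11 -0.08] F [-0.6 -0.4 -0. ] w 0.0849
```

move_arm(
  steps=[
    {"tx": 0.03, "ty": -0.045},
    {"tx": 0.03, "ty": -0.05},
    {"tx": 0.03, "ty": -0.05},
    {"tx": 0.03, "ty": -0.05},
    {"tx": 0.02, "ty": -0.05},
    {"tx": 0.015, "ty": -0.05},
    {"tx": 0.01, "ty": -0.05},
    {"tx": 0.01, "ty": -0.05},
  ],
)

```text
invalid input at $.steps[0]: expected keys rx, ry, rz, tx, ty, tz, hand
```

```bash
python3 -c "
from h import *
go([.5025,-.137,.20],60)"
```

```text
t 1.4 pos [0.3056 0.6019 0.2313] toolx [-0.  0. -1.] yaw 63.08 d [ 0.1969 -0.7389 -0.0313] rv [-0.    0.   -3.08] q [-1.21  0.48  0.02  1.56 -0.01  1.11 -0.08] F [-0.6 -0.4 -0. ] w 0.0849
```

move_arm(
  steps=[
    {"rx": 0, "ry": 0, "rz": 0, "tx": 0.03, "ty": -0.045, "tz": 0, "hand": 1},
    {"rx": 0, "ry": 0, "rz": 0, "tx": 0.03, "ty": -0.05, "tz": 0, "hand": 1},
    {"rx": 0, "ry": 0, "rz": 0, "tx": 0.03, "ty": -0.05, "tz": 0, "hand": 1},
    {"rx": 0, "ry": 0, "rz": 0, "tx": 0.03, "ty": -0.05, "tz": 0, "hand": 1},
    {"rx": 0, "ry": 0, "rz": 0, "tx": 0.02, "ty": -0.05, "tz": 0, "hand": 1},
    {"rx": 0, "ry": 0, "rz": 0, "tx": 0.02, "ty": -0.05, "tz": 0, "hand": 1},
    {"rx": 0, "ry": 0, "rz": 0, "tx": 0.01, "ty": -0.05, "tz": 0, "hand": 1},
    {"rx": 0, "ry": 0, "rz": 0, "tx": 0.01, "ty": -0.05, "tz": 0, "hand": 1},
  ],
)

```text
t: 2.4
ee_pos: [0.4872, 0.1993, 0.2321]
tcp_rot: [0.163, 0.688, -0.16, 0.689]
wrist_force: [0.1, 0.2, -1.1]
grip_width: 0.0854
```

```bash
python3 -c "
from h import *
go([.5025,-.137,.20],60)"
```

```text
t 2.4 pos [0.4872 0.1993 0.2321] toolx [ 0.002  0.005 -1.   ] yaw 63.56 d [ 0.0153 -0.3363 -0.0321] rv [-0.26  0.12 -3.56] q [-0.65  0.23  0.16  1.92 -0.05  0.99  0.65] F [ 0.1  0.2 -1.1] w 0.0854
```

move_arm(
  steps=[
    {"rx": 0, "ry": 0, "rz": 0, "tx": 0.002, "ty": -0.05, "tz": 0, "hand": 1},
    {"rx": 0, "ry": 0, "rz": 0, "tx": 0.002, "ty": -0.05, "tz": 0, "hand": 1},
    {"rx": 0, "ry": 0, "rz": 0, "tx": 0.002, "ty": -0.05, "tz": 0, "hand": 1},
    {"rx": 0, "ry": 0, "rz": 0, "tx": 0.002, "ty": -0.05, "tz": 0, "hand": 1},
    {"rx": 0, "ry": 0, "rz": -1, "tx": 0.002, "ty": -0.05, "tz": 0, "hand": 1},
    {"rx": 0, "ry": 0, "rz": -1, "tx": 0.002, "ty": -0.05, "tz": 0, "hand": 1},
    {"rx": 0, "ry": 0, "rz": -1, "tx": 0.002, "ty": -0.034, "tz": 0, "hand": 1},
    {"rx": 0, "ry": 0, "rz": 0, "tx": 0, "ty": 0, "tz": 0, "hand": 1},
  ],
)

```text
t: 3.4
ee_pos: [0.5015, -0.1507, 0.2349]
tcp_rot: [0.185, 0.68, -0.181, 0.686]
wrist_force: [0.9, 0.7, -0.2]
grip_width: 0.0851
```

```bash
python3 -c "
from h import *
go([.5025,-.137,.064],60)"
```

```text
t 3.4 pos [ 0.5015 -0.1507  0.2349] toolx [ 0.009  0.004 -1.   ] yaw 60.01 d [ 0.001   0.0137 -0.1709] rv [-0.24  0.53 -0.01] q [-0.16  0.22  0.4   1.94 -0.11  0.99  1.33] F [ 0.9  0.7 -0.2] w 0.0851
```

move_arm(
  steps=[
    {"rx": -0.2, "ry": 0.5, "rz": 0, "tx": 0.001, "ty": 0.013, "tz": -0.03, "hand": 1},
    {"rx": 0, "ry": 0, "rz": 0, "tx": 0, "ty": 0, "tz": -0.04, "hand": 1},
    {"rx": 0, "ry": 0, "rz": 0, "tx": 0, "ty": 0, "tz": -0.04, "hand": 1},
    {"rx": 0, "ry": 0, "rz": 0, "tx": 0, "ty": 0, "tz": -0.03, "hand": 1},
    {"rx": 0, "ry": 0, "rz": 0, "tx": 0, "ty": 0, "tz": 0, "hand": 1},
  ],
)

```text
t: 4.03
ee_pos: [0.5044, -0.132, 0.0927]
tcp_rot: [0.183, 0.682, -0.179, 0.685]
wrist_force: [0.8, 0.5, 0.5]
grip_width: 0.0854
```

```bash
python3 -c "
from h import *
go([.5025,-.137,.065],60)
c=capture('side');zoom(c,(240,180,380,290),5,'pics/a1.png')"
```

```text
t 4.03 pos [ 0.5044 -0.132   0.0927] toolx [ 0.005  0.004 -1.   ] yaw 60.36 d [-0.0019 -0.005  -0.0277] rv [-0.21  0.28 -0.36] q [-0.13  0.43  0.33  2.06 -0.22  0.68  1.4 ] F [0.8 0.5 0.5] w 0.0854
```

View pics/a1.png

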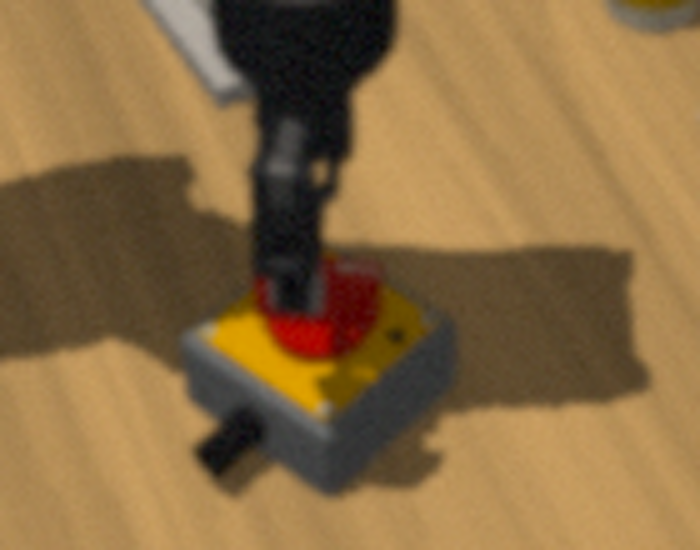

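move_arm(
  steps=[
    {"rx": -0.2, "ry": 0.3, "rz": -0.3, "tx": -0.002, "ty": -0.005, "tz": -0.015, "hand": 1},
    {"rx": 0, "ry": 0, "rz": 0, "tx": 0, "ty": 0, "tz": -0.012, "hand": 1},
    {"rx": 0, "ry": 0, "rz": 0, "tx": 0, "ty": 0, "tz": 0, "hand": 1},
  ],
)

```text
t: 4.45
ee_pos: [0.5056, -0.1373, 0.0681]
tcp_rot: [0.183, 0.681, -0.182, 0.686]
wrist_force: [-0.3, 0.1, -0.1]
grip_width: 0.0854
```

```bash
python3 -c "
from h import *
go([.5025,-.137,.065],60)"
```

```text
t 4.45 pos [ 0.5056 -0.1373  0.0681] toolx [ 0.007 -0.    -1.   ] yaw 60.08 d [-0.0031  0.0003 -0.0031] rv [ 0.03  0.39 -0.08] q [-0.11  0.47  0.32  2.07 -0.24  0.63  1.42] F [-0.3  0.1 -0.1] w 0.0854
```

move_arm(
  steps=[
    {"rx": 0, "ry": 0.4, "rz": 0, "tx": -0.003, "ty": 0, "tz": -0.003, "hand": 1},
    {"rx": 0, "ry": 0, "rz": 0, "tx": 0, "ty": 0, "tz": 0, "hand": 0.5},
    {"rx": 0, "ry": 0, "rz": 0, "tx": 0, "ty": 0, "tz": 0, "hand": 0},
    {"rx": 0, "ry": 0, "rz": 0, "tx": 0, "ty": 0, "tz": 0, "hand": 0},
    {"rx": 0, "ry": 0, "rz": 0, "tx": 0, "ty": 0, "tz": 0, "hand": 0},
    {"rx": 0, "ry": 0, "rz": 0, "tx": 0, "ty": 0, "tz": 0, "hand": 0},
  ],
)

```text
t: 5.2
ee_pos: [0.5038, -0.1366, 0.0662]
tcp_rot: [0.183, 0.682, -0.182, 0.684]
wrist_force: [-0.7, -0.6, -0.5]
grip_width: 0.0128
```

```bash
python3 -c "
from h import *
go([.5025,-.137,.065],60)"
```

```text
t 5.2 pos [ 0.5038 -0.1366  0.0662] toolx [ 0.002  0.    -1.   ] yaw 60.1 d [-0.0013 -0.0004 -0.0012] rv [-0.02  0.12 -0.1 ] q [-0.11  0.47  0.31  2.07 -0.24  0.63  1.42] F [-0.7 -0.6 -0.5] w 0.0128
```

move_arm(
  steps=[
    {"rx": 0, "ry": 0, "rz": 7, "tx": -0.001, "ty": 0, "tz": 0, "hand": 0},
    {"rx": 0, "ry": 0, "rz": 8, "tx": 0, "ty": 0, "tz": 0, "hand": 0},
    {"rx": 0, "ry": 0, "rz": 8, "tx": 0, "ty": 0, "tz": 0, "hand": 0},
    {"rx": 0, "ry": 0, "rz": 8, "tx": 0, "ty": 0, "tz": 0, "hand": 0},
    {"rx": 0, "ry": 0, "rz": 8, "tx": 0, "ty": 0, "tz": 0, "hand": 0},
  ],
)

```text
t: 5.82
ee_pos: [0.5039, -0.1363, 0.0662]
tcp_rot: [-0.063, 0.703, 0.064, 0.706]
wrist_force: [-0.3, 2.0, -0.1]
grip_width: 0.0126
```

```bash
python3 -c "
from h import *
go([.5025,-.137,.065],117);print(get_obs()['ft_torque'])"
```

```text
t 5.83 pos [ 0.5039 -0.1363  0.0662] toolx [ 0.004  0.002 -1.   ] yaw 100.26 d [-0.0014 -0.0007 -0.0012] rv [-0.16  0.18 16.74] q [ 0.04  0.46  0.13  2.06 -0.1   0.63  1.99] F [-0.3  2.  -0.1] w 0.0126
[ 0.06309043  0.01744115 -0.13762434]
```

move_arm(
  steps=[
    {"rx": 0, "ry": 0, "rz": 8, "tx": 0, "ty": 0, "tz": 0, "hand": 0},
    {"rx": 0, "ry": 0, "rz": 6, "tx": 0, "ty": 0, "tz": 0, "hand": 0},
    {"rx": 0, "ry": 0, "rz": 3, "tx": 0, "ty": 0, "tz": 0, "hand": 0},
    {"rx": 0, "ry": 0, "rz": 2, "tx": 0, "ty": 0, "tz": 0, "hand": 0},
  ],
)

```text
t: 6.32
ee_pos: [0.5039, -0.136, 0.0662]
tcp_rot: [-0.18, 0.682, 0.183, 0.685]
wrist_force: [0.8, 2.2, 2.0]
grip_width: 0.0125
```

```bash
python3 -c "
from h import *
go([.5025,-.137,.065],117);print(get_obs()['ft_torque'])"
```

```text
t 6.33 pos [ 0.5039 -0.136   0.0662] toolx [ 0.003  0.005 -1.   ] yaw 119.71 d [-0.0014 -0.001  -0.0012] rv [-0.28  0.19 -2.71] q [ 0.12  0.45  0.04  2.06 -0.04  0.63  2.27] F [0.8 2.2 2. ] w 0.0125
[ 0.33629555 -0.08216409 -1.49121659]
```

move_arm(
  steps=[
    {"rx": 0, "ry": 0, "rz": 0, "tx": 0, "ty": 0, "tz": 0, "hand": 0},
    {"rx": 0, "ry": 0, "rz": 0, "tx": 0, "ty": 0, "tz": 0, "hand": 1},
    {"rx": 0, "ry": 0, "rz": 0, "tx": 0, "ty": 0, "tz": 0, "hand": 1},
    {"rx": 0, "ry": 0, "rz": 0, "tx": 0, "ty": 0, "tz": 0, "hand": 1},
    {"rx": 0, "ry": 0, "rz": 0, "tx": 0, "ty": 0, "tz": 0.01, "hand": 1},
    {"rx": 0, "ry": 0, "rz": 0, "tx": 0, "ty": 0, "tz": 0.05, "hand": 1},
    {"rx": 0, "ry": 0, "rz": 0, "tx": 0, "ty": 0.03, "tz": 0.06, "hand": 1},
    {"rx": 0, "ry": 0, "rz": 0, "tx": 0, "ty": 0.06, "tz": 0.03, "hand": 1},
  ],
)

```text
t: 7.32
ee_pos: [0.5022, -0.0542, 0.215]
tcp_rot: [-0.178, 0.684, 0.18, 0.684]
wrist_force: [0.3, 1.2, -1.0]
grip_width: 0.0854
```

```bash
python3 -c "
from h import *
go([.551,.2025,.22],97.7)
c=capture('side');zoom(c,(240,180,380,290),5,'pics/a2.png')"
```

```text
t 7.33 pos [ 0.5022 -0.0542  0.215 ] toolx [-0.     0.003 -1.   ] yaw 119.28 d [0.0488 0.2567 0.005 ] rv [-1.500e-01  2.000e-02 -2.158e+01] q [-0.03  0.22  0.02  1.97 -0.01  0.95  2.07] F [ 0.3  1.2 -1. ] w 0.0854
```

View pics/a2.png

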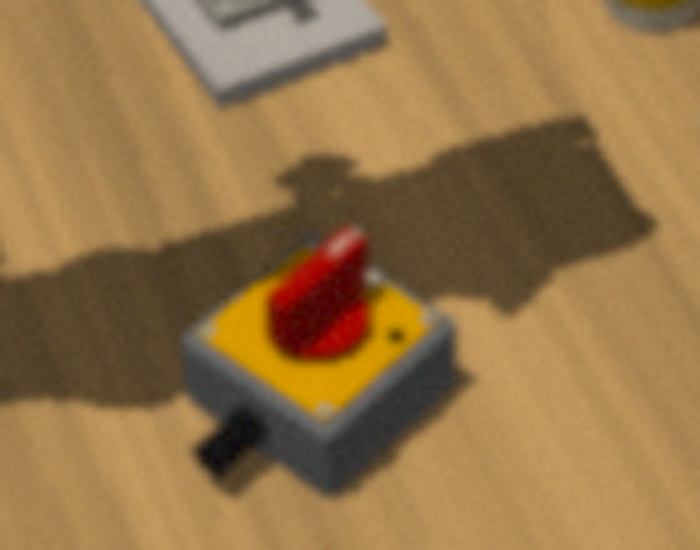

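```bash
cat > iso.py <<'E'
from h import *
import sys
for n in("side","top"):
    c=capture(n);w=cloud(c);hsv=cv2.cvtColor(c["pixels"],cv2.COLOR_BGR2HSV);H,S,V=cv2.split(hsv)
    zoom(c,(280,190,370,260),8,f"pics/iso_{n}_{sys.argv[1]}.png")
    b=(abs(w[...,0]-.503)<.06)&(abs(w[...,1]+.137)<.06)
    red=((H<7)|(H>173))&(S>150)
    p=w[b&(w[...,2]>.062)&(w[...,2]<.1)];print(n,len(p),cv2.minAreaRect(p[:,:2].astype(np.float32)))
    p=w[b&(w[...,2]>.084)&(w[...,2]<.1)];l=cv2.fitLine(p[:,:2].astype(np.float32),cv2.DIST_L2,0,.01,.01).ravel();print(len(p),l,np.degrees(np.arctan(l[1]/l[0])))
    p=w[b&(w[...,2]>.044)&(w[...,2]<.053)];print(cv2.minAreaRect(p[:,:2].astype(np.float32)))
    p=w[b&(w[...,2]>.044)&(w[...,2]<.053)&(V<60)];
    print("dark",len(p),p.mean(0) if len(p) else 0)
E
python3 iso.py b
```

```text
side 271 ((0.5036205649375916, -0.1375073939561844), (0.05829080194234848, 0.0168599896132946), 28.995281219482422)
128 [ 0.8903958   0.45518708  0.5032219  -0.13855532] 27.076971
((0.5038884282112122, -0.13920491933822632), (0.08962703496217728, 0.09283459186553955), 28.14598846435547)
dark 1 [ 0.5268925  -0.17954054  0.04627461]
top 90 ((0.5014750957489014, -0.13656161725521088), (0.054518599063158035, 0.0135951591655612), 27.015430450439453)
70 [ 0.89429784  0.44747216  0.5019454  -0.13658738] 26.581614
((0.5023638606071472, -0.1365269124507904), (0.08817800879478455, 0.08819854259490967), 27.12555503845215)
dark 1 [ 0.53386694 -0.15589194  0.04548652]
```

View pics/iso_top_b.png

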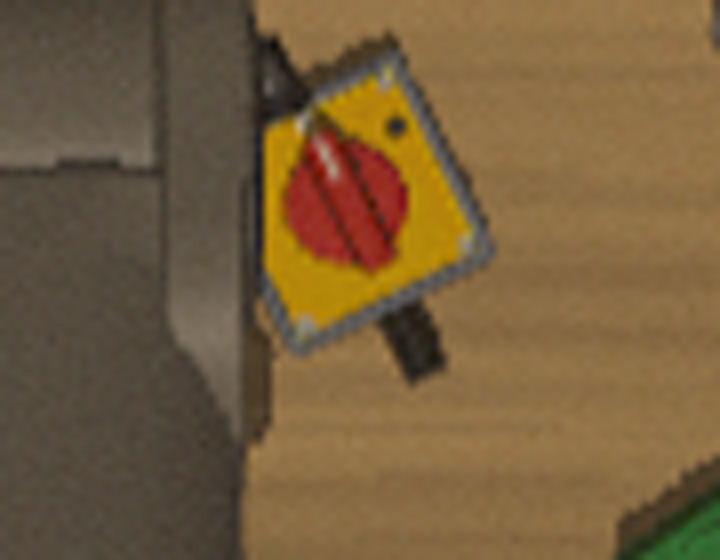

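Handle is aligned with the box axis (27°), 60° from the black dot: it is OFF on its stop. Now the rotor.

move_arm(
  steps=[
    {"rx": 0, "ry": 0, "rz": -4, "tx": 0.009, "ty": 0.048, "tz": 0.005, "hand": 1},
    {"rx": 0, "ry": 0, "rz": -4, "tx": 0.009, "ty": 0.048, "tz": 0.005, "hand": 1},
    {"rx": 0, "ry": 0, "rz": -4, "tx": 0.009, "ty": 0.048, "tz": 0, "hand": 1},
    {"rx": 0, "ry": 0, "rz": -4, "tx": 0.009, "ty": 0.048, "tz": 0, "hand": 1},
    {"rx": 0, "ry": 0, "rz": -4, "tx": 0.009, "ty": 0.048, "tz": 0, "hand": 1},
    {"rx": 0, "ry": 0, "rz": -2, "tx": 0.004, "ty": 0.02, "tz": 0, "hand": 1},
    {"rx": 0, "ry": 0, "rz": 0, "tx": 0, "ty": 0, "tz": 0, "hand": 1},
  ],
)

```text
t: 8.35
ee_pos: [0.5512, 0.2085, 0.2219]
tcp_rot: [-0.041, 0.707, 0.04, 0.705]
wrist_force: [0.6, -0.1, -0.6]
grip_width: 0.0854
```

```bash
python3 -c "
from h import *
go([.551,.2025,.09],97.7)
"
```

```text
t 8.35 pos [0.5512 0.2085 0.2219] toolx [-0.004 -0.002 -1.   ] yaw 96.62 d [-0.0002 -0.006  -0.1319] rv [ 0.11 -0.2   1.08] q [-0.43  0.35 -0.04  1.77  0.02  1.03  1.2 ] F [ 0.6 -0.1 -0.6] w 0.0854
```

move_arm(
  steps=[
    {"rx": 0, "ry": 0, "rz": 1, "tx": 0, "ty": -0.006, "tz": -0.04, "hand": 1},
    {"rx": 0, "ry": 0, "rz": 0, "tx": 0, "ty": 0, "tz": -0.04, "hand": 1},
    {"rx": 0, "ry": 0, "rz": 0, "tx": 0, "ty": 0, "tz": -0.02, "hand": 1},
    {"rx": 0, "ry": 0, "rz": 0, "tx": 0, "ty": 0, "tz": 0, "hand": 1},
  ],
)

```text
t: 8.85
ee_pos: [0.5517, 0.1922, 0.1191]
tcp_rot: [-0.048, 0.707, 0.043, 0.704]
wrist_force: [-0.2, 0.1, -0.2]
grip_width: 0.0854
```

```bash
python3 -c "
from h import *
go([.551,.2025,.09],97.7)
c=capture('side');zoom(c,(210,70,330,210),4,'pics/b1.png')
"
```

```text
t 8.85 pos [0.5517 0.1922 0.1191] toolx [-0.004 -0.007 -1.   ] yaw 97.37 d [-0.0007  0.0103 -0.0291] rv [ 0.41 -0.21  0.33] q [-0.41  0.46 -0.04  1.87  0.03  0.82  1.23] F [-0.2  0.1 -0.2] w 0.0854
```

View pics/b1.png

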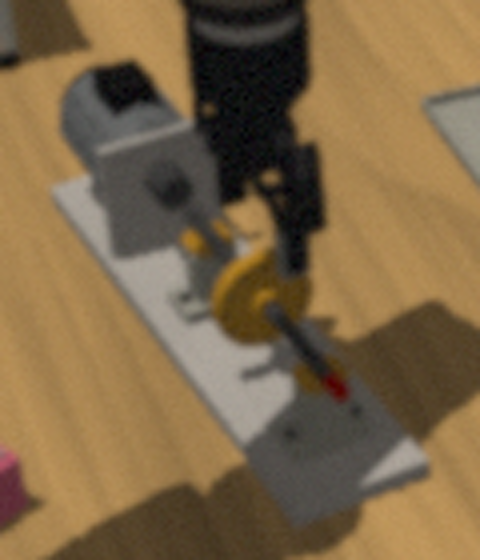

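move_arm(
  steps=[
    {"rx": 0.4, "ry": -0.2, "rz": 0.3, "tx": -0.001, "ty": 0.01, "tz": -0.015, "hand": 1},
    {"rx": 0, "ry": 0, "rz": 0, "tx": 0, "ty": 0, "tz": -0.012, "hand": 1},
    {"rx": 0, "ry": 0, "rz": 0, "tx": 0, "ty": 0, "tz": 0, "hand": 1},
  ],
)

```text
t: 9.28
ee_pos: [0.5527, 0.2026, 0.0935]
tcp_rot: [-0.046, 0.704, 0.048, 0.707]
wrist_force: [0.3, -0.6, 0.3]
grip_width: 0.0853
```

```bash
python3 -c "
from h import *
go([.551,.2025,.09],97.7)
"
```

```text
t 9.28 pos [0.5527 0.2026 0.0935] toolx [ 0.005  0.002 -1.   ] yaw 97.64 d [-0.0017 -0.0001 -0.0035] rv [-0.13  0.28  0.06] q [-0.42  0.5  -0.05  1.88  0.03  0.76  1.22] F [ 0.3 -0.6  0.3] w 0.0853
```

move_arm(
  steps=[
    {"rx": 0, "ry": 0.3, "rz": 0, "tx": -0.002, "ty": 0, "tz": -0.003, "hand": 1},
    {"rx": 0, "ry": 0, "rz": 0, "tx": 0, "ty": 0, "tz": 0, "hand": 0.4},
    {"rx": 0, "ry": 0, "rz": 0, "tx": 0, "ty": 0, "tz": 0, "hand": 0.4},
    {"rx": 0, "ry": 0, "rz": 0, "tx": 0, "ty": 0, "tz": 0, "hand": 0},
    {"rx": 0, "ry": 0, "rz": 0, "tx": 0, "ty": 0, "tz": 0, "hand": 0},
    {"rx": 0, "ry": 0, "rz": 0, "tx": 0, "ty": 0, "tz": 0, "hand": 0},
    {"rx": 0, "ry": 0, "rz": 0, "tx": 0, "ty": 0, "tz": 0, "hand": 0},
  ],
)

```text
t: 10.15
ee_pos: [0.5514, 0.2033, 0.0917]
tcp_rot: [-0.046, 0.705, 0.048, 0.706]
wrist_force: [-0.5, 0.1, 0.9]
grip_width: 0.0104
```

```bash
python3 -c "
from h import *
go([.551,.2025,.09],97.7)
"
```

```text
t 10.15 pos [0.5514 0.2033 0.0917] toolx [ 0.001  0.003 -1.   ] yaw 97.66 d [-0.0004 -0.0008 -0.0017] rv [-0.19  0.08  0.04] q [-0.42  0.5  -0.05  1.88  0.03  0.76  1.22] F [-0.5  0.1  0.9] w 0.0104
```

move_arm(
  steps=[
    {"rx": 0, "ry": 0, "rz": 0, "tx": 0, "ty": 0, "tz": 0.01, "hand": 0},
    {"rx": 0, "ry": 0, "rz": 0, "tx": 0, "ty": 0, "tz": 0.02, "hand": 0},
    {"rx": 0, "ry": 0, "rz": 0, "tx": 0, "ty": 0, "tz": 0.03, "hand": 0},
    {"rx": 0, "ry": 0, "rz": 0, "tx": 0, "ty": 0, "tz": 0.04, "hand": 0},
    {"rx": 0, "ry": 0, "rz": 0, "tx": 0, "ty": 0, "tz": 0.04, "hand": 0},
    {"rx": 0, "ry": 0, "rz": 0, "tx": 0, "ty": 0, "tz": 0.02, "hand": 0},
    {"rx": 0, "ry": 0, "rz": 0, "tx": 0, "ty": 0, "tz": 0, "hand": 0},
  ],
)

```text
t: 11.02
ee_pos: [0.5451, 0.1999, 0.2528]
tcp_rot: [-0.048, 0.71, 0.046, 0.702]
wrist_force: [-0.6, 0.5, -6.8]
grip_width: 0.0105
```

```bash
python3 -c "
from h import *
go([.5185,-.279,.2327],72.2)
c=capture('side');zoom(c,(190,20,350,180),4,'pics/b2.png')
"
```

```text
t 11.03 pos [0.5451 0.1999 0.2528] toolx [-0.011 -0.003 -1.   ] yaw 97.64 d [-0.0266 -0.4789 -0.0201] rv [ 1.000e-02 -6.600e-01 -2.544e+01] q [-0.42  0.31 -0.05  1.75  0.01  1.09  1.23] F [-0.6  0.5 -6.8] w 0.0105
```

View pics/b2.png

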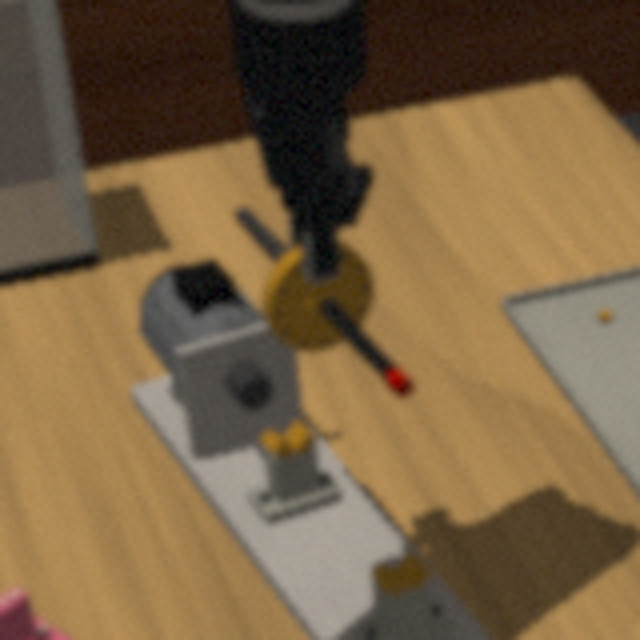

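move_arm(
  steps=[
    {"rx": 0, "ry": -0.5, "rz": 0, "tx": 0, "ty": -0.025, "tz": 0, "hand": 0},
    {"rx": 0, "ry": 0, "rz": -3, "tx": 0, "ty": -0.04, "tz": 0, "hand": 0},
    {"rx": 0, "ry": 0, "rz": -3, "tx": 0, "ty": -0.045, "tz": 0, "hand": 0},
    {"rx": 0, "ry": 0, "rz": -3, "tx": 0, "ty": -0.045, "tz": 0, "hand": 0},
    {"rx": 0, "ry": 0, "rz": -3, "tx": 0, "ty": -0.045, "tz": 0, "hand": 0},
    {"rx": 0, "ry": 0, "rz": -3, "tx": 0, "ty": -0.045, "tz": 0, "hand": 0},
    {"rx": 0, "ry": 0, "rz": -3, "tx": 0, "ty": -0.04, "tz": 0, "hand": 0},
    {"rx": 0, "ry": 0, "rz": -3, "tx": 0, "ty": -0.03, "tz": 0, "hand": 0},
  ],
)

```text
t: 12.08
ee_pos: [0.5333, -0.122, 0.2365]
tcp_rot: [0.082, 0.713, -0.085, 0.691]
wrist_force: [-0.6, 0.4, -6.0]
grip_width: 0.0105
```

```bash
python3 -c "
from h import *
go([.54,-.212,.2327],72.2)
"
```

```text
t 12.07 pos [ 0.5333 -0.122   0.2365] toolx [-0.03  0.   -1.  ] yaw 76.42 d [ 0.0067 -0.09   -0.0038] rv [-0.08 -1.72 -4.21] q [-0.03  0.28  0.17  1.85 -0.05  1.05  1.49] F [-0.6  0.4 -6. ] w 0.0105
```

move_arm(
  steps=[
    {"rx": 0, "ry": -1, "rz": -1, "tx": 0.004, "ty": -0.03, "tz": 0, "hand": 0},
    {"rx": 0, "ry": -0.7, "rz": -2, "tx": 0.003, "ty": -0.03, "tz": 0, "hand": 0},
    {"rx": 0, "ry": 0, "rz": -1, "tx": 0, "ty": -0.025, "tz": 0, "hand": 0},
    {"rx": 0, "ry": 0, "rz": 0, "tx": 0, "ty": 0, "tz": 0, "hand": 0},
    {"rx": 0, "ry": 0, "rz": 0, "tx": 0, "ty": 0, "tz": 0, "hand": 0},
  ],
)

```text
t: 12.7
ee_pos: [0.5348, -0.2115, 0.2286]
tcp_rot: [0.111, 0.703, -0.11, 0.693]
wrist_force: [0.5, 1.3, -6.7]
grip_width: 0.0103
```

```bash
python3 -c "
from h import *
go([.54,-.212,.2327],72.2)
for n in('side','top'):
    c=capture(n);np.savez(n+'1.npz',**c)
    cv2.imwrite(f'pics/{n}_c1.png',c['pixels'])
    zoom(c,(260,190,440,400) if n=='side' else (340,150,520,290),2.8 if n=='side' else 4.4,f'pics/{n}_c1z.png')
"
```

```text
t 12.7 pos [ 0.5348 -0.2115  0.2286] toolx [-0.014  0.003 -1.   ] yaw 72.04 d [ 0.0052 -0.0005  0.0041] rv [-0.16 -0.8   0.16] q [ 0.09  0.33  0.23  1.8  -0.08  1.03  1.6 ] F [ 0.5  1.3 -6.7] w 0.0103
```

View pics/side_c1z.png

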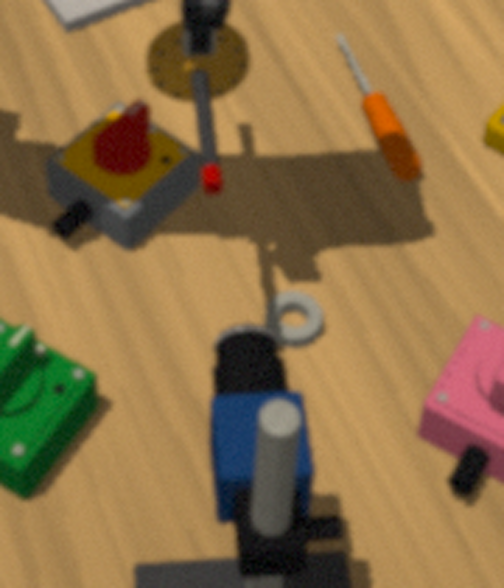

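View pics/top_c1z.png

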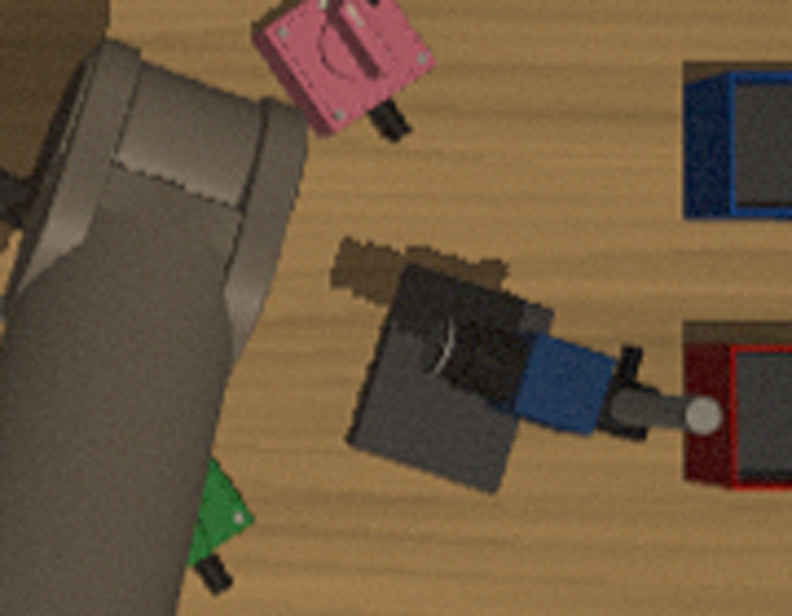

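```bash
cat > rot.py <<'E'
from h import *
np.set_printoptions(precision=4,suppress=True)
import sys
from scipy.optimize import least_squares
c=capture("side") if len(sys.argv)<2 else dict(np.load(sys.argv[1]))
w=cloud(c)
s=get_obs();R=Rn.from_quat(s["tcp_rot"]).as_matrix();C0=s["ee_pos"]+R[:,0]*.0167;a0=-R[:,1]
if a0[1]>0:a0=-a0
print("expected centre",C0,"axis",a0)
rcam=cv2.Rodrigues(c["rvec"])[0];cam=-rcam.T@c["tvec"].ravel()
d=w-C0;x=d@a0;r=np.linalg.norm(d-x[...,None]*a0,axis=-1)
m=(x>.018)&(x<.113)&(r<.016);p=w[m]
print(len(p))
def f(v,p):
    C=C0+np.array([0,0,0]);e1=np.cross(a0,[0,0,1]);e1/=np.linalg.norm(e1);e2=np.cross(e1,a0)
    C=C+v[0]*e1+v[1]*e2;a=a0+v[2]*e1+v[3]*e2;a/=np.linalg.norm(a)
    q=p-C;return np.linalg.norm(np.cross(q,a),axis=1)-.006
sol=least_squares(f,[0,0,0,0],args=(p,),loss="soft_l1",f_scale=.0015)
v=sol.x;e1=np.cross(a0,[0,0,1]);e1/=np.linalg.norm(e1);e2=np.cross(e1,a0)
C=C0+v[0]*e1+v[1]*e2;a=a0+v[2]*e1+v[3]*e2;a/=np.linalg.norm(a)
print("fit off mm",v[:2]*1e3,"tilt deg",np.degrees(v[2:]),"rms",np.sqrt(np.mean(sol.fun**2)))
print("axis",a,"yaw",np.degrees(np.arctan2(a[1],a[0])),"pitch",np.degrees(np.arcsin(a[2])))
# axial: disc front face and red end
H,S,V=cv2.split(cv2.cvtColor(c["pixels"],cv2.COLOR_BGR2HSV))
q=w[(r<.012)&(x>.08)&(x<.13)&((H<7)|(H>173))&(S>120)];print("red x along",np.percentile((q-C)@a,[2,50,95,99,100]),len(q))
q=w-C;xx=q@a;rr=np.linalg.norm(q-xx[...,None]*a,axis=-1);k=(rr>.016)&(rr<.033)&(abs(xx)<.02)&((q[...,2]<0));print("disc face along (exp .006)",np.median(xx[k]),k.sum())
print("C",C,"red end",C+.115*a)
L=np.array([.4683,-.4355,.2165]);n=np.array([np.cos(np.radians(72.2)),np.sin(np.radians(72.2)),0])
for nm,P in(("C",C),("E",C+.115*a)):
    dd=P-L;print(nm,"ahead",dd@n,"lat",dd@np.array([-n[1],n[0],0]),"up",dd[2])
E
python3 rot.py side1.npz
```

```text
expected centre [ 0.5346 -0.2114  0.2122] axis [-0.308  -0.9514  0.002 ]
248
fit off mm [-1.443 -1.475] tilt deg [-0.0322  0.6966] rms 0.000925959769251845
axis [-0.3074 -0.9515  0.0141] yaw -107.90635625287354 pitch 0.8092303456040438
red x along [0.0981 0.1091 0.1156 0.1162 0.1162] 65
disc face along (exp .006) 0.005179736540079664 201
C [ 0.536  -0.2119  0.2108] red end [ 0.5007 -0.3213  0.2124]
C ahead 0.2336071367600108 lat 0.003877100744760861 up -0.0057405948025602005
E ahead 0.11861880477076134 lat 0.004090550012146134 up -0.004116419399345483
```

```bash
cat > lens.py <<'E'
from h import *
from scipy.optimize import least_squares
np.set_printoptions(precision=4,suppress=True)
L=np.array([.4683,-.4355,.2165]);yaw0=np.radians(72.2)
for n in("side0","top0"):
    c=dict(np.load(n+".npz"));w=cloud(c)
    nn=np.array([np.cos(yaw0),np.sin(yaw0),0]);l=np.array([-nn[1],nn[0],0])
    d=w-L;x=-(d@nn);y=d@l;z=d[...,2]
    m=(x>.004)&(x<.044)&(np.hypot(y,z)<.03);p=np.stack([x[m],y[m],z[m]],1)
    g=lambda v:np.hypot(p[:,1]-v[0]-v[2]*(p[:,0]-.024),p[:,2]-v[1])-.021
    s=least_squares(g,[0,0,0],loss="soft_l1",f_scale=.001)
    print(n,len(p),"lens lat,up",s.x[:2]*1e3,"yaw err deg",np.degrees(s.x[2]),"rms",np.sqrt(np.mean(s.fun**2)))
    q=(np.hypot(y,z)<.019)&(abs(x)<.02);print(" front x",np.percentile(x[q],[1,5,50]) if q.sum() else None,q.sum())
    H,S,V=cv2.split(cv2.cvtColor(c["pixels"],cv2.COLOR_BGR2HSV))
    b=(H>100)&(H<130)&(S>100)&(x>.02)&(x<.12)&(abs(y)<.04)&(z>-.02)
    t=b&(z>.02);print(" blue top z",np.median(z[t])+L[2]," x range",np.percentile(x[t],[1,99])," y range",np.percentile(y[t],[1,99]))
    r=(x<.012)&(x>-.012)&(np.hypot(y,z)<.03)&(z>0);print(" ring x min",np.percentile(x[r],[1,5,10,25]),r.sum())
    print(" ring top z", z[(x>.005)&(x<.04)&(abs(y)<.006)&(z>.01)].mean()+L[2])
E
python3 lens.py
```

```text
side0 509 lens lat,up [-2.3859 -0.0924] yaw err deg 3.2227017276921237 rms 0.0015864874993771617
 front x [-0.0005  0.0007  0.0079] 112
 blue top z 0.24209922212214624  x range [0.0447 0.0977]  y range [-0.0234  0.0231]
 ring x min [-0.0004  0.0008  0.0019  0.0032] 145
 ring top z 0.23681963992905636
top0 238 lens lat,up [-0.2485 -1.9415] yaw err deg 3.7369144497487192 rms 0.0019447793804974853
 front x [-0.0007 -0.0001  0.0058] 127
 blue top z 0.24081558736774664  x range [0.0495 0.0968]  y range [-0.0236  0.0242]
 ring x min [-0.0008 -0.0001  0.      0.0012] 80
 ring top z 0.2350541473283045
```

```bash
python3 - <<'E'
from h import *
for n in("top0","side0"):
    c=dict(np.load(n+".npz"));w=cloud(c);H,S,V=cv2.split(cv2.cvtColor(c["pixels"],cv2.COLOR_BGR2HSV))
    m=(w[...,2]>.013)&(w[...,2]<.023)&(w[...,0]>.33)&(w[...,0]<.58)&(w[...,1]>-.62)&(w[...,1]<-.42)&(S<70)
    p=w[m];r=cv2.minAreaRect(p[:,:2].astype(np.float32));print(n,len(p),r)
    b=(H>100)&(H<130)&(S>100)&(w[...,2]>.238)&(w[...,2]<.247)&(w[...,1]<-.44)&(w[...,1]>-.6)
    print(cv2.minAreaRect(w[b][:,:2].astype(np.float32)))
    # edge fits of blue along ±lateral
    a=np.radians(72.2);nn=np.array([np.cos(a),np.sin(a)]);l=np.array([-nn[1],nn[0]]);q=w[b][:,:2]-[.4683,-.4355];x=-q@nn;y=q@l
    bins=np.linspace(.051,.095,9)
    for s in(1,-1):
        X=[];Y=[]
        for i in range(8):
            k=(x>=bins[i])&(x<bins[i+1])
            if k.sum()>3:X.append(x[k].mean());Y.append((s*y[k]).max()*s)
        print(s,np.degrees(np.arctan(np.polyfit(X,Y,1)[0])),np.mean(Y))
E
```

```text
top0 894 ((0.4434332549571991, -0.5159597396850586), (0.10884151607751846, 0.13675077259540558), 71.85102081298828)
((0.44563984870910645, -0.5053165555000305), (0.04971713572740555, 0.04936186596751213), 72.8985824584961)
1 -2.051115713190372 0.02333684990642694
-1 -0.04477467283050271 -0.023843014533945186
side0 527 ((0.4565325975418091, -0.4773070812225342), (0.022921832278370857, 0.13428372144699097), 71.76531982421875)
((0.44692808389663696, -0.5026727914810181), (0.05562154948711395, 0.0470023937523365), 72.11032104492188)
1 1.3446548422846374 0.022772761041796277
-1 -10.302700947455183 -0.020241621282453274
```

move_arm(
  steps=[
    {"rx": 0.3, "ry": -0.6, "rz": 0, "tx": -0.004, "ty": -0.02, "tz": 0.003, "hand": 0},
    {"rx": 0, "ry": 0, "rz": 0, "tx": -0.005, "ty": -0.02, "tz": 0.002, "hand": 0},
    {"rx": 0, "ry": 0, "rz": 0, "tx": -0.005, "ty": -0.015, "tz": 0.0, "hand": 0},
    {"rx": 0, "ry": 0, "rz": 0, "tx": 0, "ty": 0, "tz": 0, "hand": 0},
    {"rx": 0, "ry": 0, "rz": 0, "tx": 0, "ty": 0, "tz": 0, "hand": 0},
  ],
)

```text
t: 13.42
ee_pos: [0.522, -0.2623, 0.2336]
tcp_rot: [0.111, 0.701, -0.104, 0.697]
wrist_force: [-0.1, -0.6, -6.2]
grip_width: 0.0111
```

```bash
sed -i 's/L=np.array(.*/L=np.array([.4688,-.4355,.2160]);n=np.array([np.cos(np.radians(72.0)),np.sin(np.radians(72.0)),0])/' rot.py; python3 rot.py;python3 rot.py; python3 -c "
from h import *
go([.5198,-.2786,.2327],72)"
```

```text
expected centre [ 0.5219 -0.2622  0.217 ] axis [-0.2995 -0.954  -0.009 ]
284
fit off mm [-1.6748 -0.9465] tilt deg [0.0747 0.4513] rms 0.0009745588338627872
axis [-0.3008 -0.9537 -0.0012] yaw -107.50388943095841 pitch -0.06693785305237379
red x along [0.0975 0.1091 0.1156 0.1163 0.1165] 72
disc face along (exp .006) 0.005306969232040377 203
C [ 0.5235 -0.2627  0.216 ] red end [ 0.4889 -0.3724  0.2159]
C ahead 0.18123094855473254 lat 0.0013599184062115831 up 1.3115655281309424e-05
E ahead 0.06623533802118178 lat 0.00036417379676531776 up -0.00012123719610354633
expected centre [ 0.5219 -0.2623  0.217 ] axis [-0.2994 -0.9541 -0.0089]
285
fit off mm [-1.5583 -1.1721] tilt deg [0.0218 0.6565] rms 0.0009558552748195636
axis [-0.2998 -0.954   0.0025] yaw -107.44675140906469 pitch 0.145658108787528
red x along [0.0983 0.1097 0.1154 0.1161 0.1163] 74
disc face along (exp .006) 0.005274569733997035 200
C [ 0.5234 -0.2628  0.2158] red end [ 0.4889 -0.3725  0.2161]
C ahead 0.1811687274418263 lat 0.0014449527366383137 up -0.00018714328131766433
E ahead 0.06617446021137709 lat 0.0003345324889960623 up 0.00010521096554075293
t 13.53 pos [ 0.522  -0.2625  0.2337] toolx [-0.003  0.01  -1.   ] yaw 72.58 d [-0.0022 -0.0161 -0.001 ] rv [-0.59 -0.17 -0.58] q [ 0.17  0.33  0.24  1.78 -0.1   1.04  1.72] F [-0.6 -0.2 -5.6] w 0.0104
```

move_arm(
  steps=[
    {"rx": -0.3, "ry": 0, "rz": -0.5, "tx": -0.002, "ty": -0.008, "tz": 0, "hand": 0},
    {"rx": 0, "ry": 0, "rz": 0, "tx": -0.002, "ty": -0.008, "tz": 0, "hand": 0},
    {"rx": 0, "ry": 0, "rz": 0, "tx": 0, "ty": 0, "tz": 0, "hand": 0},
    {"rx": 0, "ry": 0, "rz": 0, "tx": 0, "ty": 0, "tz": 0, "hand": 0},
  ],
)

```text
t: 14.02
ee_pos: [0.518, -0.2788, 0.2336]
tcp_rot: [0.112, 0.7, -0.108, 0.697]
wrist_force: [-0.4, -0.0, -5.9]
grip_width: 0.0102
```

```bash
python3 rot.py;python3 rot.py; python3 -c "
from h import *
go([.5198,-.2786,.2327],72)"
```

```text
expected centre [ 0.5179 -0.2788  0.2169] axis [-0.3073 -0.9516 -0.0036]
299
fit off mm [-1.7648 -0.5023] tilt deg [0.1978 0.1985] rms 0.0009795509176951183
axis [-0.3105 -0.9506 -0.0001] yaw -108.09234406156371 pitch -0.006590058609361243
red x along [0.0973 0.1097 0.1159 0.1166 0.1169] 78
disc face along (exp .006) 0.0053346628163274 206
C [ 0.5196 -0.2794  0.2164] red end [ 0.4839 -0.3887  0.2164]
C ahead 0.1641844639974749 lat -4.878548078847239e-05 up 0.0003960600031138739
E ahead 0.04918461412025894 lat 0.00013656084842219836 up 0.00038283290777027523
expected centre [ 0.5179 -0.2787  0.2169] axis [-0.3071 -0.9517 -0.0036]
293
fit off mm [-1.5277 -0.6001] tilt deg [0.0945 0.3546] rms 0.0009716379198351631
axis [-0.3087 -0.9512  0.0026] yaw -107.97989410866363 pitch 0.14644169845630867
red x along [0.0976 0.1092 0.1157 0.1167 0.1168] 76
disc face along (exp .006) 0.005637250495202389 204
C [ 0.5194 -0.2792  0.2163] red end [ 0.4839 -0.3886  0.2166]
C ahead 0.1643087595630032 lat 0.0002054809034378714 up 0.0002942204637217949
E ahead 0.04930914226629071 lat 0.00016512592574754583 up 0.0005881474707366274
t 14.12 pos [ 0.518  -0.2788  0.2336] toolx [-0.003  0.005 -1.   ] yaw 72.11 d [ 0.0018  0.0002 -0.0009] rv [-0.28 -0.18 -0.12] q [ 0.19  0.34  0.25  1.78 -0.1   1.04  1.74] F [-0.   0.4 -5.3] w 0.0103
```

move_arm(
  steps=[
    {"rx": 0, "ry": 0, "rz": 0, "tx": 0, "ty": 0, "tz": 0, "hand": 0},
    {"rx": 0, "ry": 0, "rz": 0, "tx": 0, "ty": 0, "tz": 0, "hand": 0},
    {"rx": 0, "ry": 0, "rz": 0, "tx": 0, "ty": 0, "tz": 0, "hand": 0},
    {"rx": 0, "ry": 0, "rz": 0, "tx": 0, "ty": 0, "tz": 0, "hand": 0},
  ],
)

```text
t: 14.62
ee_pos: [0.5182, -0.2783, 0.2336]
tcp_rot: [0.111, 0.7, -0.108, 0.697]
wrist_force: [0.5, 0.0, -6.0]
grip_width: 0.0104
```

```bash
python3 rot.py|tail -3; python3 -c "
from h import *
s=get_obs();print(s['joint_vel'].round(4),s['ee_pos'])
c=capture('side');cv2.imwrite('pics/final_full.png',c['pixels']);zoom(c,(240,190,430,400),2.8,'pics/final.png')"; python3 iso.py f
```

```text
C [ 0.5199 -0.2787  0.2157] red end [ 0.4842 -0.388   0.2164]
C ahead 0.16489271799744684 lat -0.0001630306481470088 up -0.00031304988475627793
E ahead 0.04989529203221153 lat 4.048565287722137e-05 up 0.00042897604838340597
[ 0.0004 -0.0016 -0.0013  0.0015 -0.001  -0.      0.0009] [ 0.5182071  -0.2782537   0.23359408]
side 269 ((0.5042993426322937, -0.13767024874687195), (0.05809388682246208, 0.014974003657698631), 26.976665496826172)
127 [ 0.8872675   0.46125528  0.50343645 -0.13832413] 27.468136
((0.5035828948020935, -0.1380714774131775), (0.09025775641202927, 0.08949842303991318), 27.25446891784668)
dark 35 [ 0.48608703 -0.17212688  0.04523589]
top 90 ((0.5014800429344177, -0.13644950091838837), (0.054598741233348846, 0.013649392873048782), 26.997594833374023)
70 [ 0.8938184   0.44842917  0.5018516  -0.13581239] 26.642942
((0.5007680058479309, -0.13601936399936676), (0.08518141508102417, 0.087525874376297), 24.84308624267578)
dark 10 [ 0.47970202 -0.15457198  0.04517472]
```

View pics/final.png

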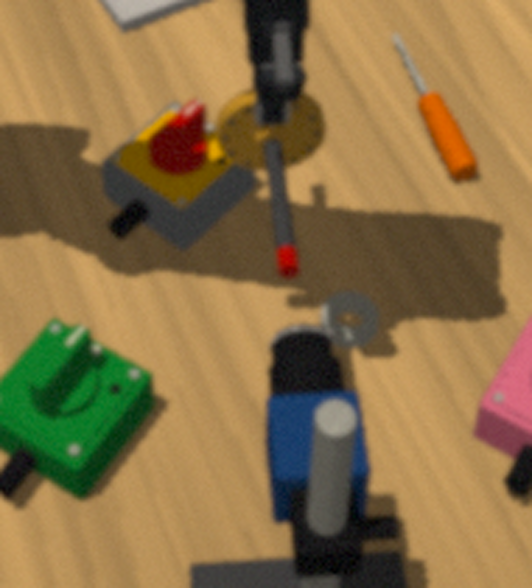

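View pics/final_full.png

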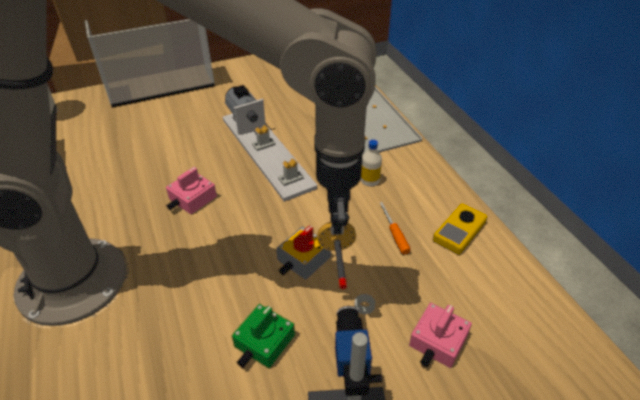

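The picture shows the rotor held by its disc at about (337,235), with its red end at (342,283) facing the lens at (348,315). The isolator at (303,240) is off, and the bottle, screwdriver and ring have not moved. I'm handing in.

```bash
python3 -c "
from rig import *
print(finish_job())"
```

```text
the job is handed in; nothing more can be done
None
```

I turned the isolator to OFF first, then lifted the rotor by its disc. It is now held still in front of the inspection camera, and the job was handed in at about 15 s of the 54 s allowed.

- **Isolator:** I turned the red handle counter-clockwise until the torque jumped to about 1.5 N m at its stop. Afterwards both cameras put it at about 27°, in line with the box and about 60° from the black dot. I checked it again at the end and it had not moved.
- **Rotor position:** The last side-camera fit put the red end 49.9 mm from the glass, centred to within about 0.5 mm sideways and in height. The shaft is in line with the lens to about 0.2°.
- **Bystanders:** The bottle, screwdriver and bearing ring look unmoved in the last picture. The wrist force showed only the rotor's weight, and the gripper stayed clear of the camera and its stand.

Some checks disagreed or were limited:
- **Arm against camera:** The arm's own readings put the rotor about 1.5 mm to the side of the camera fit, and their tilt differs by 0.2 to 0.4°. I trusted the camera.
- **Lens height:** The estimates ranged from 214 to 217 mm. I used 216 mm.
- **Lens direction:** A direct fit of the lens barrel differed by about 3° and was noisy. I used the body, foot and column, which gave about 72°.
- **Top view:** The arm blocked the top camera's view of the rotor, so the final position rests on the side camera alone.

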